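# Zero the load-cell amplifier through its recessed key

### The job

Zero the load-cell amplifier that has the orange sliding cover: with the fingertips push the cover fully open, reach down into the well beneath it, press the sunken white key to the bottom and hold it down for about a second, then push the cover fully shut again. Only touch, push and press: do not grip or lift anything, do not lean hard on the amplifier or shove it out of its place. Leave the blue amplifier and all the other things alone.

Things in the scene. Friction and masses are not known exactly. Their poses are not given: they have to be found in the camera images.
- amp_orange: orange amplifier: grey instrument case with orange stripes and an orange sliding cover, loose on the bench on rubber feet, about 0.9 kg. 180 mm long (own x), 100 mm wide (own y), 56 mm high to its flat top. Origin: centre of its underside; z up; own x runs from the well end, which faces roughly to the robot (turned by up to 0.3 rad), to the socket end, away from the robot.
- orange_well (a point): centre of the round mouth of the orange amplifier's well, level with the case's top (56 mm above the bench), 38 mm from the case's centre towards its -x end. The well is 48 mm in diameter, with upright walls, 34 mm deep to its floor; axes as the case's.
- orange_rib (a point): middle of the top of the upright rib on the orange cover. The cover is a plate 60 mm long (case's x), 74 mm wide, its upper face 4.5 mm above the case's top; the rib stands across its middle, 6 mm thick (case's x), 40 mm wide (case's y), its top 18.5 mm above the case's top. With the cover shut the rib is right over the well's centre. Guide rails 5 mm high run beside the cover, 40 mm either side of the case's centre line.
- orange_cover (a joint): slide of the orange dust cover, in m: 0 = shut over the well, 0.062 = fully open (stop), moved along the case's +x. It starts shut or up to 20 mm open, needs about 1.5 N to slide, and stays where it is left. Fully open it leaves the whole well free; its near edge is then 8 mm from the well's edge.
- orange_key (a joint): travel of the orange amplifier's sunken white key, in m: 0 = up, 0.005 = at the bottom (stop). Spring key that comes up again by itself, about 2 N to start, 4 N at the bottom.
- orange_key_face (a point): centre of the orange amplifier's key top: a flat white disc 26 mm across, in the middle of the well; up, it lies 22 mm below the well's mouth.
- amp_blue: blue amplifier (not to be touched): grey instrument case with blue stripes and a blue sliding cover, loose on the bench on rubber feet, about 0.9 kg. 180 mm long (own x), 100 mm wide (own y), 56 mm high to its flat top. Origin: centre of its underside; z up; own x runs from the well end, which faces roughly to the robot (turned by up to 0.3 rad), to the socket end, away from the robot.
- blue_well (a point): centre of the round mouth of the blue amplifier's well (not to be touched), level with the case's top (56 mm above the bench), 38 mm from the case's centre towards its -x end. The well is 48 mm in diameter, with upright walls, 34 mm deep to its floor; axes as the case's.
- blue_rib (a point): middle of the top of the upright rib on the blue cover (not to be touched). The cover is a plate 60 mm long (case's x), 74 mm wide, its upper face 4.5 mm above the case's top; the rib stands across its middle, 6 mm thick (case's x), 40 mm wide (case's y), its top 18.5 mm above the case's top. With the cover shut the rib is right over the well's centre. Guide rails 5 mm high run beside the cover, 40 mm either side of the case's centre line.
- blue_cover (a joint): slide of the blue dust cover (not to be touched), in m: 0 = shut over the well, 0.062 = fully open (stop), moved along the case's +x. It starts shut or up to 20 mm open, needs about 1.5 N to slide, and stays where it is left. Fully open it leaves the whole well free; its near edge is then 8 mm from the well's edge.
- blue_key (a joint): travel of the blue amplifier's sunken white key (not to be touched), in m: 0 = up, 0.005 = at the bottom (stop). Spring key that comes up again by itself, about 2 N to start, 4 N at the bottom.
- blue_key_face (a point): centre of the blue amplifier's key top (not to be touched): a flat white disc 26 mm across, in the middle of the well; up, it lies 22 mm below the well's mouth.
- specimen_1: bystander: black mounted specimen, a disc 30 mm across, 17 mm high; origin: centre of its underside
- specimen_3: bystander: dark red mounted specimen, a disc 30 mm across, 21 mm high; origin: centre of its underside
- ref_block_2: bystander: round steel reference block, 60 mm across, 14 mm high; origin: centre of its underside
- polish_tin: bystander: white round tin with a blue lid, 70 mm across, 29 mm high; origin: centre of its underside
- oil_bottle: bystander: yellow oiler with a long spout, 36 mm across, 98 mm high; origin: centre of its underside
- mug_coffee: bystander: green mug, 86 mm across, 118 mm with its handle, 96 mm high; origin: centre of its underside
- usb_stick: bystander: red usb stick, 54 mm long, 17 mm wide, 8 mm high; origin: centre of its underside
- tester_main: fixed grey bench hardness tester, not to be touched; origin: on the bench under its middle, own -x to its front. Base to 220 mm before the origin, 127 mm to its left (+y), 123 mm high; handwheel 191 mm across centred 128 mm before, 188 to 221 mm up; head overhangs from 588 mm up, out to 300 mm before and 105 mm to the left: keep forearm and elbow clear of it.

How it is judged (in metres and radians):
On the way, in this order (a step that is already met when the one before it is completed fails the run):
1. the orange cover is pushed open (55 mm or more of its 62 mm) (value of joint orange_cover above 0.055 m), for 0.1 s.
2. the sunken key in the open well is pressed down (4 mm or more of its 5 mm) by the fingers and held for at least 0.6 s (value of joint orange_key above 0.004 m and value of joint orange_cover above 0.05 m and contact force between the fingers and amp_orange above 0.5 N), for 0.6 s.
3. the orange cover is pushed shut again (4 mm or less open) (value of joint orange_cover below 0.004 m), for 0.1 s.
At the end, for the whole second after the job is handed in: the orange cover is shut (4 mm or less open), its key is up again, the orange amplifier stands flat and at rest within 30 mm of where it stood, and the blue amplifier and the bystanders are within 15 mm of where they stood (value of joint orange_cover below 0.004 m and value of joint each of orange_key, blue_key below 0.0015 m and distance of amp_orange from where it was at the start of the episode below 0.03 m and angle between amp_orange's own z axis and vertical below 0.05 rad and linear speed of amp_orange below 0.01 m/s and distance of each of amp_blue, specimen_1, specimen_3, ref_block_2, polish_tin, oil_bottle, mug_coffee, usb_stick from where it was at the start of the episode below 0.015 m); the robot touches nothing.
It fails at once if the orange amplifier is lifted or tipped (8 mm, 0.15 rad) (height (world z) of amp_orange above 0.008 m or angle between amp_orange's own z axis and vertical above 0.15 rad).
It fails at once if the orange amplifier is shoved more than 30 mm from its place (distance of amp_orange from where it was at the start of the episode above 0.03 m).
It fails at once if the fingers grip, ram or lean on the orange amplifier, its cover or its key with more than 35 N (contact force between the fingers and amp_orange above 35 N).
It fails at once if the blue amplifier is worked or moved (key pressed 2 mm, cover or case moved 15 mm) (value of joint blue_key above 0.002 m or distance of any of blue_rib, amp_blue from where it was at the start of the episode above 0.015 m).
It fails at once if a bystander is moved more than 15 mm (distance of any of specimen_1, specimen_3, ref_block_2, polish_tin, oil_bottle, mug_coffee, usb_stick from where it was at the start of the episode above 0.015 m).
It also fails if it takes over 51 s, if anything falls off the work surface, if the arm or the gripper's body presses on something with over 40 N, if the wrist force passes 120 N, or if a joint passes its speed limit or range.

### The arm

A 6-joint arm with a two-finger parallel gripper is mounted at the origin on a cart in front of the work surface, level with it; the furniture and walls round the work are solid. World frame = base frame: x ahead of the robot, y to its left, z up, the work surface at z = 0. Lengths are in m, angles in degrees, forces in N, time in s.
With the tool pointing down it reaches from about 0.3 to 0.75 m from the base axis. Payload 8.5 kg.
Tool frame: the origin (TCP) lies midway between the tips of the shut fingers; the grasp point (between the pads) lies 19 mm behind it; z points along the fingers, y is the line along which they close (so a half turn about z gives the same grasp; the last joint's range is limited). The gripper opens to 88 mm and grips with 3 to 60 N. Pads are 18 mm wide; open, the fingers measure 123 mm over their backs; the gripper's body (75 mm by 187 mm) begins 45 mm behind the grasp point.
Start: joints at [57.68, 21.807, 74.336, -0, 83.858, -12.336], TCP at [0.188, 0.517, 0.208] pointing down, gripper open.
Joint ranges: [-178.18, 178.18], [-50.72, 133.34], [12.68, 142.11], [-81.47, 261.47], [9.98, 163.14], [-165.26, 165.26]. Speed limits (degrees/s): [136.94, 136.94, 180, 180, 180, 180].

### API

Orientations are given as [roll, pitch, yaw] about the fixed x, y, z axes, in that order (R = Rz(yaw) Ry(pitch) Rx(roll)).
In Python, from bench import telemetry, cams, robot gives the robot as it stands.
- The arm moves only by the shell command python3 -m crank 'ROWS' [FORCE]. ROWS is text: rows parted by semicolons, each of 5 numbers parted by spaces: the opening, from 0 (shut) to 1 (fully open), then the shift along the tool's x, y, z in m, then the turn about the tool's z in degrees. A call has 1 to 5 rows; each row shifts and turns the commanded pose from where the row before left it, along the tool's axes as they then stand; what a row does not reach is not made up. A row lasts 1/8 s, in which the tool goes at most 62.5 mm and 10.7 degrees, less where a joint would pass 70% of its speed; a pose out of reach is approached as far as the arm can. A call with a gripper value outside its range is refused whole. The fingers move at their own pace and stop on an object; FORCE is the grip in N (left out, the last holds). Time passes only in rows, so rows that do not move let the fingers close. It gives the time, the measured TCP pose, the force, the opening and the grip force at its end, in the units of the state.
- telemetry.sense(): the state, without advancing time (a new reading comes with each control period).
- cams.grab_frame(name): name is "scene" or "side" or "wrist"; returns the picture (480x640x3 uint8, blue, green, red); there is no depth.
- cams.camera_model(name): a dict with "intrinsics" (3x3 intrinsics, pixels), "k1" (the pictures are not rectified: a ray, as slopes to the right and down, at radius r is drawn at 1 + k1 r^2 times it, then the intrinsics apply), "world_to_cam" (4x4, takes a point from world to camera coordinates); the wrist camera has in their place "tool_from_camera" (4x4, takes a point from camera to tool coordinates, whose origin is the TCP and whose axes are the flange's). Camera axes: x right, y down, z forward; pixel columns grow to the right and rows downward; lengths in m; the calibration is good to about 2 mm. A picture is of the moment at which its call begins: read the wrist's pose just before it. camera_model takes no time and is no camera call.
- robot.sign_off(): hands the job in; it is judged then, once.
The state is a dict: "time": time; "q": joint angles; "joint_velocities": joint speeds; "joint_torque": joint torques, N m; "position": TCP position; "orientation": TCP orientation; "contact_force": force on the tool from outside, world axes, zero at the start; "ft_torque": the same for the moment, N m; "gripper_width": opening from 0.0 (shut) to 1.0 (fully open); "grasp_force": force on a finger pad.
Only numpy, scipy, OpenCV 4.12 (cv2) and the standard library are available. Lean on these libraries where they do the work, as an engineer would, in place of code of your own. Each camera call takes 0.05 s, during which the arm holds its last target. There are 200 camera calls.

## Working session

There is one attempt and no reset: what is moved stays moved. The work goes in short steps, Python scripts to look and compute and a shell command to move; the robot and the scene stay as the last step left them, time stands still between calls to the robot, and variables do not carry over. Pictures are saved under pics/ and viewed, at most 10 in all, crops included, and the job is handed in when it is done.

```bash
ls; mkdir -p pics; cat > h.py <<'E'
import numpy as np, cv2
from bench import telemetry, cams, robot
from scipy.spatial.transform import Rotation as R
def pose():
    s=telemetry.sense(); T=np.eye(4); o=s["orientation"]
    T[:3,:3]=R.from_euler('xyz',o,degrees=True).as_matrix(); T[:3,3]=s["position"]; return T
def w2c(name,T=None):
    m=cams.camera_model(name)
    return np.array(m["world_to_cam"]) if name!="wrist" else np.linalg.inv(T@np.array(m["tool_from_camera"]))
def ray(name,uv,T=None):
    m=cams.camera_model(name);K=np.array(m["intrinsics"]);k=m["k1"]
    p=cv2.undistortPoints(np.array(uv,float).reshape(-1,1,2),K,np.array([k,0,0,0.]))[:,0]
    C=np.linalg.inv(w2c(name,T)); d=np.c_[p,np.ones(len(p))]@C[:3,:3].T
    return C[:3,3],d
def onplane(name,uv,z,T=None):
    o,d=ray(name,uv,T); return o+d*((z-o[2])/d[:,2])[:,None]
E
python3 - <<'E'
from h import *
print(telemetry.sense())
a=cams.grab_frame("scene");b=cams.grab_frame("side")
cv2.imwrite("pics/scene.png",a);cv2.imwrite("pics/side.png",b)
for n in("scene","side","wrist"):print(n,cams.camera_model(n))
E
```

```text
pics
{'time': 0.0, 'q': array([ 5.76797742e+01,  2.18396566e+01,  7.43867385e+01,  1.21149951e-03,
        8.38571885e+01, -1.23378060e+01]), 'joint_velocities': array([ 0.13212125, -0.03183667, -0.01301853, -0.09033782,  0.03359913,
        0.0101153 ]), 'joint_torque': array([ 2.11759922e-03, -4.37938535e+01, -2.24559867e+01,  7.14623672e-02,
        3.52407375e-02, -1.42287377e-04]), 'position': array([0.18778298, 0.51659198, 0.20713862]), 'orientation': array([-1.79918604e+02, -1.90362571e-02,  1.60017436e+02]), 'contact_force': array([0.08927717, 0.3000547 , 0.83991799]), 'ft_torque': array([ 0.02908994, -0.00489891, -0.01996517]), 'grasp_force': 0.0, 'gripper_width': 0.998418779359179}
scene {'intrinsics': array([[603.60497523,   0.        , 322.52101452],
       [  0.        , 603.60497523, 246.24965327],
       [  0.        ,   0.        ,   1.        ]]), 'k1': -0.06558181614392032, 'world_to_cam': array([[-0.64275606, -0.76579905,  0.02040757,  0.42631552],
       [-0.41220459,  0.32327491, -0.85181025,  0.27788265],
       [ 0.64571822, -0.5559183 , -0.52345279,  1.0799192
[... 398 characters left out ...]
23883326],
       [ 0.42769255,  0.68806201, -0.58621647,  0.86944785],
       [ 0.        ,  0.        ,  0.        ,  1.        ]])}
wrist {'intrinsics': array([[431.69303442,   0.        , 324.54952604],
       [  0.        , 431.69303442, 242.33368464],
       [  0.        ,   0.        ,   1.        ]]), 'k1': 0.016258853377834757, 'tool_from_camera': array([[ 8.45856467e-05, -9.60955279e-01, -2.76703714e-01,
         7.21032788e-02],
       [ 9.99999977e-01,  1.36104893e-04, -1.66983919e-04,
        -6.55663954e-04],
       [ 1.98124808e-04, -2.76703694e-01,  9.60955268e-01,
        -1.76791332e-01],
       [ 0.00000000e+00,  0.00000000e+00,  0.00000000e+00,
         1.00000000e+00]])}
```

View pics/scene.png

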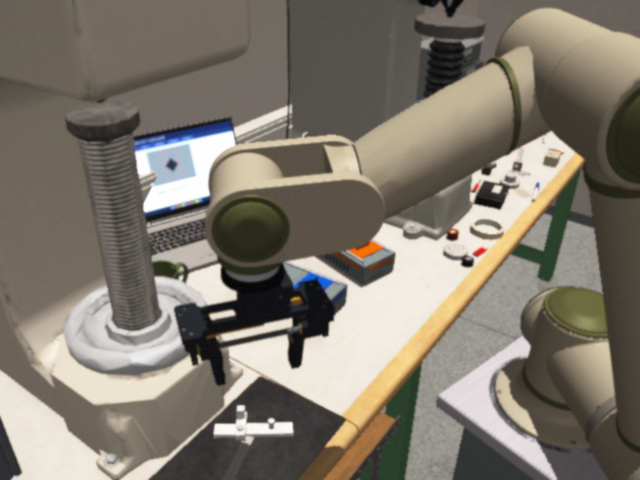

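View pics/side.png

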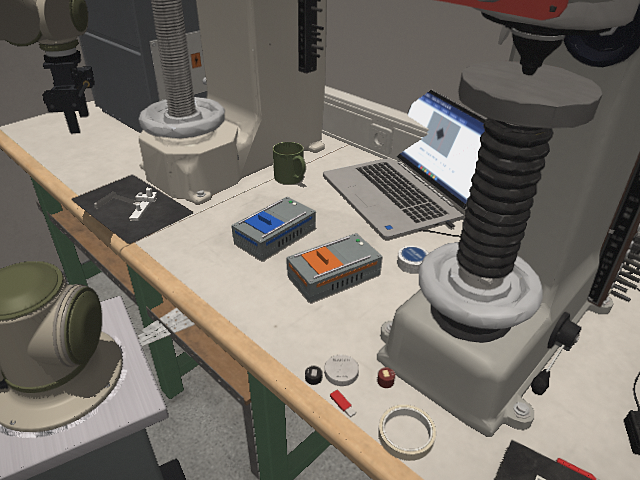

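The side view shows the orange amplifier at about (335,265), with its cover at (322,261). The blue one is to its left at (272,227). I'll zoom in on the orange one.

```bash
python3 - <<'E'
from h import *
b=cv2.imread("pics/side.png")
c=cv2.resize(b[190:310,225:385],None,fx=5,fy=5,interpolation=cv2.INTER_CUBIC)
cv2.imwrite("pics/crop1.png",c)
E
```

```text
(no output)
```

View pics/crop1.png

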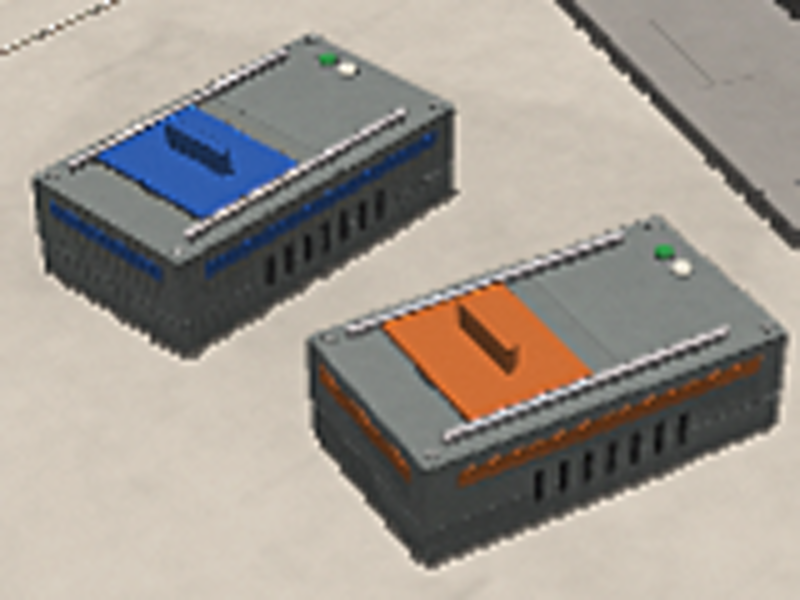

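In the crop, the orange case's top corners are at about (310,342), (425,470), (785,333) and (652,217). The cover corners are at (383,325), (468,420), (592,378) and (505,283), so the cover looks slightly open.

```bash
python3 - <<'E'
from h import *
f=lambda l:np.array(l)/5.+[225,190]
A=onplane("side",f([(310,342),(425,470),(785,333),(652,217)]),.056)
C=onplane("side",f([(383,325),(468,420),(592,378),(505,283)]),.0605)
B=onplane("side",f([(37,178),(182,262),(455,107),(312,37)]),.056)
for n,P in(("A",A),("C",C),("B",B)):
    v=P[3]+P[2]-P[0]-P[1]; print(n,P.round(3).tolist(),"c",P.mean(0).round(3),"yaw",np.degrees(np.arctan2(v[1],v[0])).round(2),
     "len",[np.linalg.norm(P[i]-P[(i+1)%4]).round(3) for i in range(4)])
v=A[3]+A[2]-A[0]-A[1];u=v/np.linalg.norm(v)
print("opening",(C.mean(0)-A.mean(0))@u+.038)
b=cv2.imread("pics/side.png")
# bystanders coarse
print("others",onplane("side",[(291,170),(412,260),(341,370),(314,375),(386,378),(343,403)],.015).round(3).tolist())
E
```

```text
A [[0.475, 0.026, 0.056], [0.476, -0.069, 0.056], [0.652, -0.069, 0.056], [0.651, 0.03, 0.056]] c [ 0.564 -0.021  0.056] yaw 0.66 len [np.float64(0.095), np.float64(0.176), np.float64(0.099), np.float64(0.176)]
C [[0.505, 0.016, 0.06], [0.504, -0.056, 0.06], [0.562, -0.058, 0.06], [0.565, 0.015, 0.06]] c [ 0.534 -0.021  0.06 ] yaw -1.32 len [np.float64(0.071), np.float64(0.058), np.float64(0.073), np.float64(0.06)]
B [[0.423, 0.195, 0.056], [0.453, 0.104, 0.056], [0.62, 0.152, 0.056], [0.591, 0.243, 0.056]] c [0.522 0.174 0.056] yaw 16.05 len [np.float64(0.096), np.float64(0.174), np.float64(0.095), np.float64(0.174)]
opening 0.007916228183666631
others [[0.702, 0.433, 0.015], [0.738, -0.072, 0.015], [0.433, -0.252, 0.015], [0.387, -0.237, 0.015], [0.491, -0.305, 0.015], [0.399, -0.311, 0.015]]
```

The sizes agree: case about 95–99 × 176 mm, cover 72 × 59 mm. The centre is near (0.564, -0.021), yaw is about 0°, and the cover is about 8 mm open. I'll turn to yaw 180°, shut the fingers and go to a viewpoint in front of it.

```bash
python3 - <<'E'
from h import *
print("wheels R,L",onplane("side",[(480,285),(422,280),(182,118)],.2).round(3).tolist(), "Rbase",onplane("side",[(390,330)],.0).round(3))
E
python3 -m crank '0 0 0 0 -10; 0 0 0 0 -10; 0 -.02 -.045 0 0; 0 -.02 -.045 0 0; 0 -.02 -.045 0 0' 10
python3 -m crank '0 -.02 -.045 0 0; 0 -.02 -.045 0 0; 0 -.02 -.045 0 0; 0 -.02 -.045 0 0; 0 -.02 -.045 0 0'
python3 -m crank '0 -.02 -.045 0 0; 0 -.02 -.045 0 0; 0 -.02 -.045 0 0; 0 -.01 -.04 0 0; 0 0 0 0 0'
```

```text
wheels R,L [[0.621, -0.346, 0.2], [0.55, -0.291, 0.2], [0.431, 0.514, 0.2]] Rbase [[ 0.575 -0.208  0.   ]]
time: 0.72
position: [0.2482, 0.3804, 0.2075]
orientation: [-180.0, -0.0, -180.0]
contact_force: [0.8, 0.5, 0.4]
gripper_width: 0.456
grasp_force: 0.0
time: 1.35
position: [0.3483, 0.1554, 0.2077]
orientation: [-180.0, -0.0, -180.0]
contact_force: [0.0, -0.2, -0.1]
gripper_width: 0.004
grasp_force: 0.0
time: 1.98
position: [0.4185, -0.02, 0.2073]
orientation: [180.0, -0.0, 179.8]
contact_force: [0.1, -0.1, -0.1]
gripper_width: 0.008
grasp_force: 0.0
```

```bash
python3 - <<'E'
from h import *
T=pose();np.save("T1.npy",T)
cv2.imwrite("pics/w1.png",cams.grab_frame("wrist"))
E
```

```text
(no output)
```

View pics/w1.png

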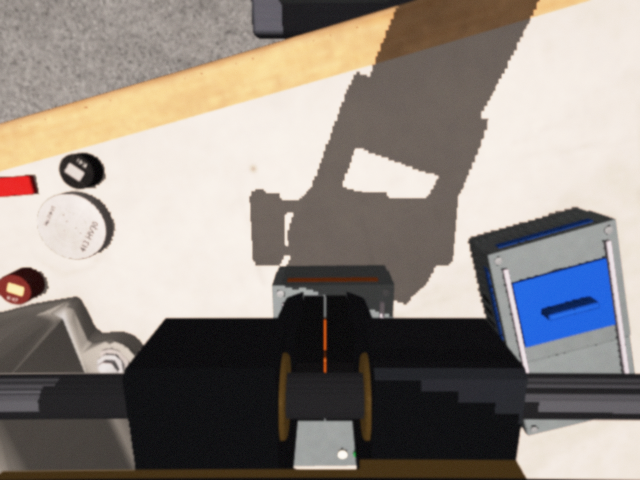

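The wrist view shows the orange case's near edge at (275..392, 286), with the cover hidden behind the fingers. From above and farther forward, the cover and well should be in clear view.

```bash
python3 -m crank '0 -.05 0 -.01 0; 0 -.05 0 0 0; 0 -.05 0 0 0; 0 -.04 0 0 0; 0 0 0 0 0'
python3 - <<'E'
from h import *
T=pose();np.save("T2.npy",T)
cv2.imwrite("pics/w2.png",cams.grab_frame("wrist"))
E
```

```text
time: 2.65
position: [0.6091, -0.0165, 0.2164]
orientation: [180.0, -0.1, -179.9]
contact_force: [0.1, 0.1, 0.3]
gripper_width: 0.005
grasp_force: 0.0
```

View pics/w2.png

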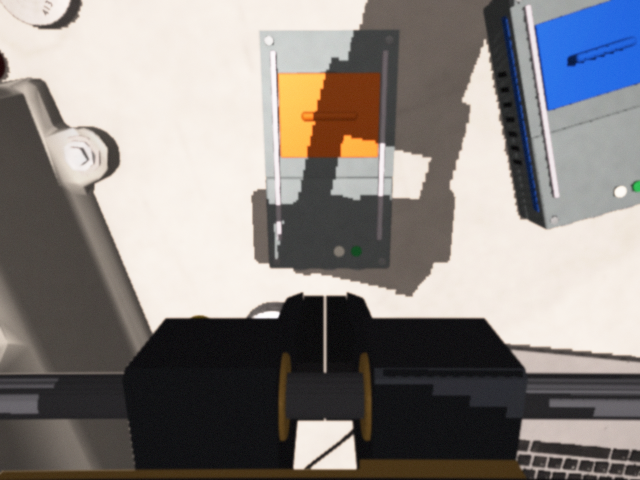

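A clear view. The case's top corners are at (261,31), (398,31), (389,267) and (271,266). The orange plate spans (279,73)–(380,157), with the rib along row 115 from column 302 to 356.

```bash
python3 - <<'E'
from h import *
T=np.load("T2.npy");im=cv2.imread("pics/w2.png")
h=cv2.cvtColor(im,cv2.COLOR_BGR2HSV)
m=cv2.inRange(h,(5,150,60),(20,255,255));m[:60]=0;m[170:]=0;m[:,:260]=0;m[:,400:]=0
r=cv2.minAreaRect(cv2.findNonZero(m));bx=cv2.boxPoints(r)
C=onplane("wrist",bx,.0605,T);c=C.mean(0)
A=onplane("wrist",[(261,31),(398,31),(389,267),(271,266)],.056,T)
v=A[3]+A[2]-A[0]-A[1];u=v/np.linalg.norm(v)
print(bx.round(0).tolist(),C.round(3).tolist(),c.round(4))
print(A.round(3).tolist(),A.mean(0).round(4),"yaw",np.degrees(np.arctan2(u[1],u[0])))
print("len",[np.linalg.norm(A[i]-A[(i+1)%4]).round(3) for i in range(4)],"open",(c-A.mean(0))@u+.038)
print("rib",onplane("wrist",[(302,115),(356,115)],.0745,T).round(4).tolist())
e=h[0:1]; 
E
```

```text
[[278.0, 73.0], [379.0, 73.0], [379.0, 156.0], [278.0, 156.0]] [[0.506, -0.05, 0.06], [0.506, 0.022, 0.06], [0.564, 0.024, 0.06], [0.564, -0.052, 0.06]] [ 0.535  -0.014   0.0605]
[[0.478, -0.062, 0.056], [0.477, 0.035, 0.056], [0.655, 0.037, 0.056], [0.654, -0.061, 0.056]] [ 0.566  -0.0129  0.056 ] yaw 0.4585890748392597
len [np.float64(0.097), np.float64(0.177), np.float64(0.097), np.float64(0.176)] open 0.007026566200248011
rib [[0.5347, -0.0329, 0.0745], [0.5346, 0.0053, 0.0745]]
```

```bash
python3 -m crank '0 .05 0 0 0; 0 .05 0 .04 0; 0 .004 .003 .05 0; 0 0 0 .03 0; 0 0 0 0 0'
python3 - <<'E'
from h import *
for i in range(3):
    print(telemetry.sense()["position"]); im=cams.grab_frame("wrist")
cv2.imwrite("pics/w3.png",im)
E
```

```text
time: 3.32
position: [0.5032, -0.0141, 0.098]
orientation: [179.9, -0.2, -180.0]
contact_force: [1.0, -0.1, 0.1]
gripper_width: 0.004
grasp_force: 0.0
[ 0.50324539 -0.01413672  0.0980215 ]
[ 0.5045214  -0.01449204  0.09940024]
[ 0.50531875 -0.01478627  0.10008239]
```

View pics/w3.png

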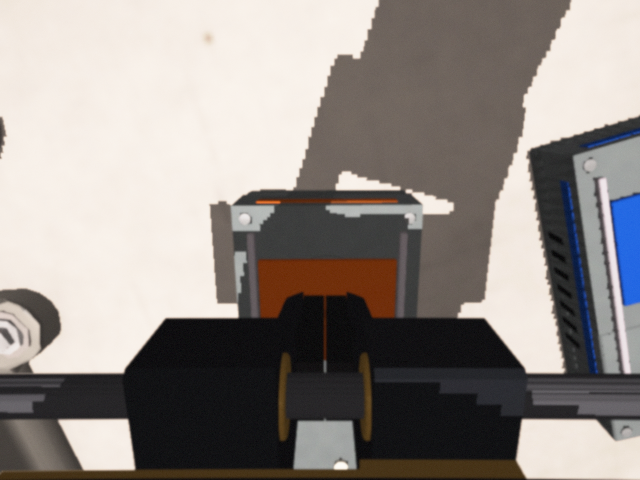

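The fingers are centred on the plate: its edges are at columns 258 and 397, the finger gap at 325. I'll go down in front of the rib.

```bash
python3 -m crank '0 .002 0 .02 0; 0 0 0 .013 0; 0 0 0 0 0; 0 0 0 0 0'
python3 - <<'E'
from h import *
cv2.imwrite("pics/s2.png",cv2.resize(cams.grab_frame("side")[190:310,265:425],None,fx=5,fy=5,interpolation=cv2.INTER_CUBIC))
E
```

```text
time: 3.98
position: [0.5038, -0.0152, 0.0664]
orientation: [-180.0, 0.1, -180.0]
contact_force: [-0.4, -0.1, 0.7]
gripper_width: 0.005
grasp_force: 0.0
```

View pics/s2.png

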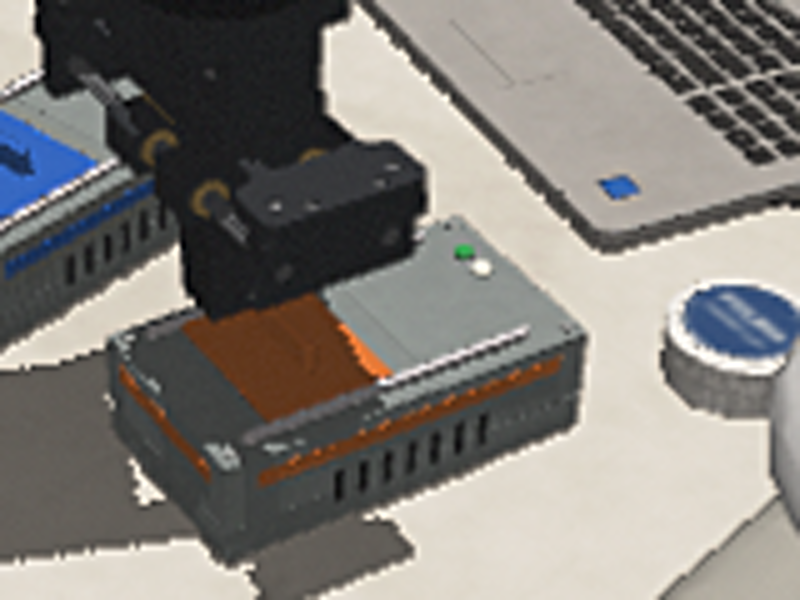

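The finger tips' lower end shows at about (215,312) in the crop, and the rib near (260–315, 320–365). I'll check that the tip projects where the pose says.

```bash
python3 - <<'E'
from h import *
print(onplane("side",[(190/5+265,295/5+190),(215/5+265,318/5+190)],.066).round(3).tolist())
W=w2c("side");m=cams.camera_model("side")
P=np.array([[.505,-.015,.066],[.496,-.032,.066],[.496,.002,.066],[.535,-.034,.0745],[.535,.006,.0745]])
q,_=cv2.projectPoints(P,cv2.Rodrigues(W[:3,:3])[0],W[:3,3],m["intrinsics"],np.array([m["k1"],0,0,0]))
print(((q[:,0]-[265,190])*5).round())
E
```

```text
[[0.514, 0.026, 0.066], [0.515, 0.007, 0.066]]
[[220. 354.]
 [222. 383.]
 [181. 338.]
 [307. 340.]
 [257. 289.]]
```

```bash
python3 - <<'E'
from h import *
print(telemetry.sense()["position"])
im=cams.grab_frame("side")[150:300,235:435]; im=cv2.resize(im,None,fx=4,fy=4,interpolation=cv2.INTER_CUBIC)
im=np.clip(255*(im/255.)**.5,0,255).astype(np.uint8)
W=w2c("side");m=cams.camera_model("side");T=pose()
L=np.array([[x,y,z] for z in(0,-.02,-.04,-.064) for x,y in((9,17),(9,-17),(-9,-17),(-9,17))],float);L[:,:2]/=1000
P=L@T[:3,:3].T+T[:3,3]
q,_=cv2.projectPoints(P,cv2.Rodrigues(W[:3,:3])[0],W[:3,3],m["intrinsics"],np.array([m["k1"],0,0,0]))
q=(q[:,0]-[235,150])*4
for i in range(4):cv2.polylines(im,[q[4*i:4*i+4].astype(np.int32)],True,(0,255,0) if i else (255,255,0),1)
cv2.imwrite("pics/s3.png",im)
E
```

```text
[ 0.50373852 -0.01513294  0.0663885 ]
```

View pics/s3.png

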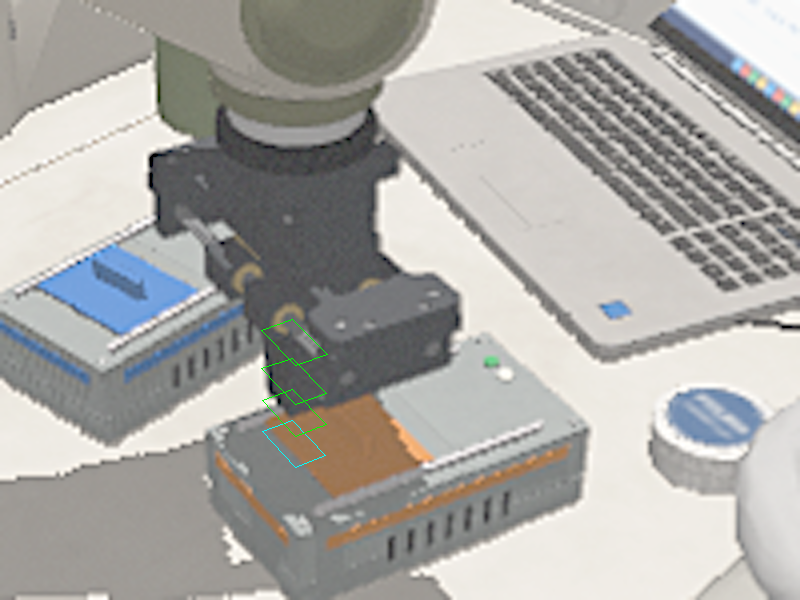

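The overlay (cyan is the nominal tip) shows the visible finger ending at row ~412, about 20–25 mm above the nominal tip at rows 425–465. I'll settle it by touch, feeling downward for the plate at 60.5 mm.

```bash
python3 -m crank '0 0 0 .003 0; 0 0 0 .002 0; 0 0 0 0 0'
python3 -m crank '0 0 0 .002 0; 0 0 0 0 0'
```

```text
time: 4.45
position: [0.5032, -0.015, 0.0605]
orientation: [180.0, -0.0, -180.0]
contact_force: [0.6, -0.5, -0.9]
gripper_width: 0.002
grasp_force: 0.0
time: 4.7
position: [0.5032, -0.015, 0.0585]
orientation: [180.0, -0.0, -180.0]
contact_force: [0.4, 0.4, 0.1]
gripper_width: 0.005
grasp_force: 0.0
```

```bash
python3 -m crank '0 0 0 .002 0; 0 0 0 0 0';python3 -m crank '0 0 0 .002 0; 0 0 0 0 0';python3 -m crank '0 0 0 .002 0; 0 0 0 0 0';python3 -m crank '0 0 0 .002 0; 0 0 0 0 0'
```

```text
time: 4.95
position: [0.5032, -0.015, 0.0566]
orientation: [180.0, -0.0, -180.0]
contact_force: [0.4, -0.7, 0.1]
gripper_width: 0.001
grasp_force: 0.0
time: 5.2
position: [0.5032, -0.015, 0.0546]
orientation: [180.0, -0.0, -180.0]
contact_force: [0.0, 0.4, 0.4]
gripper_width: 0.004
grasp_force: 0.0
time: 5.45
position: [0.5033, -0.015, 0.0526]
orientation: [180.0, -0.0, -180.0]
contact_force: [-0.1, 0.5, -1.2]
gripper_width: 0.007
grasp_force: 0.0
time: 5.7
position: [0.5032, -0.015, 0.0506]
orientation: [180.0, -0.0, -180.0]
contact_force: [-0.9, -0.5, 0.0]
gripper_width: 0.004
grasp_force: 0.0
```

```bash
for i in 1; do :; done; python3 -m crank '0 0 0 .002 0; 0 0 0 .001 0; 0 0 0 0 0';python3 -m crank '0 0 0 .002 0; 0 0 0 .001 0; 0 0 0 0 0';python3 -m crank '0 0 0 .002 0; 0 0 0 0 0';python3 -m crank '0 0 0 .002 0; 0 0 0 0 0'
```

```text
time: 6.08
position: [0.5032, -0.015, 0.0476]
orientation: [180.0, -0.0, -180.0]
contact_force: [-0.0, 0.5, -0.6]
gripper_width: 0.004
grasp_force: 0.0
time: 6.45
position: [0.5033, -0.015, 0.0446]
orientation: [180.0, -0.0, -180.0]
contact_force: [-0.0, 0.5, -0.1]
gripper_width: 0.006
grasp_force: 0.0
time: 6.7
position: [0.5032, -0.015, 0.0426]
orientation: [180.0, -0.0, -180.0]
contact_force: [0.3, -1.0, 0.5]
gripper_width: 0.006
grasp_force: 0.0
time: 6.95
position: [0.5032, -0.015, 0.0405]
orientation: [180.0, -0.0, -180.0]
contact_force: [-0.2, -0.4, -0.5]
gripper_width: -0.0
grasp_force: 0.0
```

```bash
python3 -m crank '0 0 0 .002 0; 0 0 0 0 0';python3 -m crank '0 0 0 .002 0; 0 0 0 0 0';python3 -m crank '0 0 0 .002 0; 0 0 0 0 0'
python3 - <<'E'
from h import *
im=cams.grab_frame("side")[150:300,235:435]; im=cv2.resize(im,None,fx=4,fy=4,interpolation=cv2.INTER_CUBIC)
im=np.clip(255*(im/255.)**.5,0,255).astype(np.uint8);cv2.imwrite("pics/s4.png",im)
E
```

```text
time: 7.2
position: [0.5032, -0.015, 0.0386]
orientation: [180.0, -0.0, -180.0]
contact_force: [-0.3, -0.0, 0.1]
gripper_width: 0.007
grasp_force: 0.0
time: 7.45
position: [0.5032, -0.015, 0.0365]
orientation: [180.0, -0.0, -180.0]
contact_force: [0.3, -0.1, 0.2]
gripper_width: 0.008
grasp_force: 0.0
time: 7.7
position: [0.5032, -0.015, 0.0346]
orientation: [180.0, -0.0, -180.0]
contact_force: [0.2, -0.4, -0.7]
gripper_width: 0.003
grasp_force: 0.0
```

View pics/s4.png

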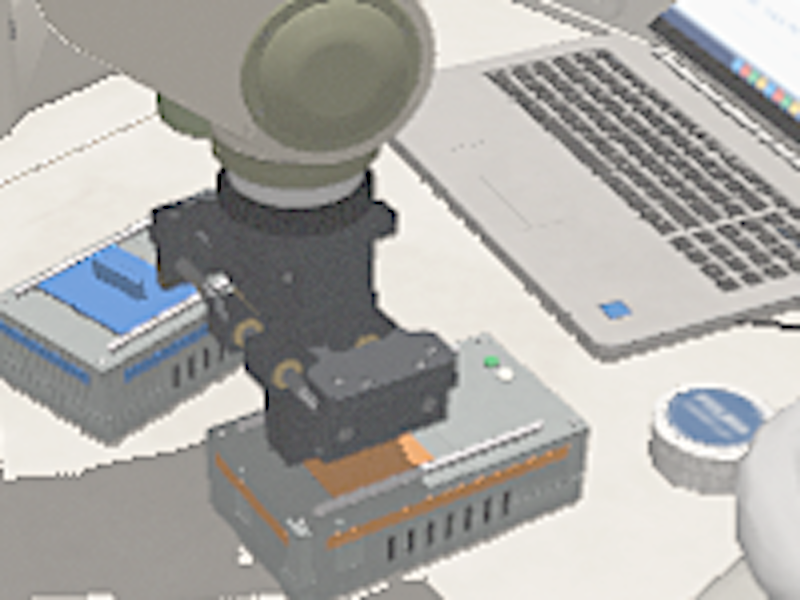

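```bash
python3 - <<'E'
from h import *
W=w2c("side");m=cams.camera_model("side");T=pose();print(T.round(3))
def pr(P):
    q,_=cv2.projectPoints(np.array(P,float),cv2.Rodrigues(W[:3,:3])[0],W[:3,3],m["intrinsics"],np.array([m["k1"],0,0,0]));return ((q[:,0]-[235,150])*4).round()
t=T[:3,3]
for z in (0,.02,.03,.064,.1,.15):
    print(z,"axis",pr([t+[0,0,z]]).tolist(),"body corners 75x187",pr([t+[sx*.0375,sy*.0935,z] for sx,sy in((-1,-1),(1,-1),(-1,1))]).tolist())
print(telemetry.sense())
E
```

```text
[[-1.    -0.    -0.     0.503]
 [-0.     1.     0.    -0.015]
 [ 0.     0.    -1.     0.035]
 [ 0.     0.     0.     1.   ]]
0 axis [[293.0, 491.0]] body corners 75x187 [[322.0, 623.0], [452.0, 571.0], [149.0, 418.0]]
0.02 axis [[293.0, 461.0]] body corners 75x187 [[322.0, 593.0], [453.0, 541.0], [147.0, 389.0]]
0.03 axis [[293.0, 446.0]] body corners 75x187 [[322.0, 577.0], [454.0, 526.0], [146.0, 374.0]]
0.064 axis [[293.0, 393.0]] body corners 75x187 [[323.0, 523.0], [458.0, 472.0], [144.0, 322.0]]
0.1 axis [[293.0, 335.0]] body corners 75x187 [[324.0, 463.0], [461.0, 412.0], [141.0, 265.0]]
0.15 axis [[293.0, 250.0]] body corners 75x187 [[325.0, 374.0], [467.0, 325.0], [136.0, 182.0]]
{'time': 7.75, 'q': array([-1.52069555e+01,  2.89416037e+01,  9.57681789e+01, -3.37578677e-04,
        5.52987293e+01, -1.05223053e+02]), 'joint_velocities': array([-4.75668584e-02, -2.17965833e-01, -1.64438395e-01,  4.93980432e-02,
       -1.36177672e-04,  2.56637105e-02]), 'joint_torque': array([-2.98827792e-03, -4.28976309e+01, -1.51894641e+01, -2.86359113e-02,
        6.19204855e-02,  4.74060948e-05]), 'position': array([ 0.50327168, -0.01503931,  0.03462608]), 'orientation': array([ 1.79998033e+02, -8.28605451e-03, -1.79983710e+02]), 'contact_force': array([-0.04625095,  0.64628215,  0.45194231]), 'ft_torque': array([ 0.02402935, -0.04285022,  0.02680842]), 'grasp_force': 0.0, 'gripper_width': 0.00413984507323473}
```

Body and fingers both sit about 30–35 mm higher than nominal relative to the reported TCP. The body corner at (455,412) projects correctly 100 mm above TCP instead of 64, and the wrist view agrees. I'll calibrate the real tip length by touch.

```bash
python3 -m crank '0 0 0 .002 0; 0 0 0 0 0';python3 -m crank '0 0 0 .002 0; 0 0 0 0 0';python3 -m crank '0 0 0 .0015 0; 0 0 0 0 0'
```

```text
time: 8.0
position: [0.5032, -0.015, 0.0326]
orientation: [180.0, -0.0, -180.0]
contact_force: [0.3, -0.2, -0.6]
gripper_width: 0.006
grasp_force: 0.0
time: 8.25
position: [0.5032, -0.015, 0.0305]
orientation: [180.0, -0.0, -180.0]
contact_force: [0.3, -1.0, 0.0]
gripper_width: 0.007
grasp_force: 0.0
time: 8.5
position: [0.5037, -0.0151, 0.0298]
orientation: [-180.0, 0.1, -180.0]
contact_force: [-0.4, 0.5, 5.6]
gripper_width: 0.007
grasp_force: 2.8
```

Contact with 5.6 N at TCP z = 0.030, so the real tips are about 30 mm short of the reported TCP. I'll raise 6 mm and push the rib open.

```bash
python3 -m crank '0 0 0 -.006 0; 0 0 0 -.0015 0; 0 -.005 0 0 0; 0 -.005 0 0 0; 0 -.005 0 0 0'
python3 -m crank '0 -.004 0 0 0; 0 -.004 0 0 0; 0 -.004 0 0 0;0 -.004 0 0 0;0 -.004 0 0 0'
python3 -m crank '0 -.004 0 0 0; 0 -.004 0 0 0; 0 -.004 0 0 0;0 -.004 0 0 0;0 -.004 0 0 0'
```

```text
time: 9.12
position: [0.5187, -0.0151, 0.0366]
orientation: [180.0, -0.0, -180.0]
contact_force: [0.4, 0.6, -0.9]
gripper_width: 0.007
grasp_force: 0.0
time: 9.75
position: [0.5384, -0.015, 0.0366]
orientation: [180.0, -0.0, -180.0]
contact_force: [-2.3, -0.0, -0.6]
gripper_width: 0.007
grasp_force: 0.8
time: 10.38
position: [0.5586, -0.015, 0.0367]
orientation: [180.0, 0.0, -180.0]
contact_force: [-1.2, 1.4, -0.3]
gripper_width: 0.005
grasp_force: 0.8
```

```bash
python3 -m crank '0 -.004 0 0 0; 0 -.004 0 0 0; 0 -.003 0 0 0;0 -.002 0 0 0;0 0 0 0 0'
python3 -m crank '0 -.002 0 0 0; 0 -.001 0 0 0;0 0 0 0 0'
python3 -m crank '0 -.002 0 0 0; 0 -.001 0 0 0;0 0 0 0 0'
```

```text
time: 11.0
position: [0.5717, -0.0152, 0.0368]
orientation: [-180.0, 0.0, -180.0]
contact_force: [0.0, 0.3, -0.7]
gripper_width: 0.004
grasp_force: 0.2
time: 11.38
position: [0.5745, -0.0152, 0.0368]
orientation: [-180.0, 0.0, -180.0]
contact_force: [-1.1, -0.0, -0.5]
gripper_width: 0.009
grasp_force: 0.4
time: 11.75
position: [0.5775, -0.0151, 0.0367]
orientation: [-180.0, 0.0, -180.0]
contact_force: [-0.8, 0.8, 0.1]
gripper_width: 0.007
grasp_force: 0.2
```

```bash
python3 -m crank '0 -.002 0 0 0; 0 -.001 0 0 0;0 0 0 0 0'
python3 -m crank '0 -.002 0 0 0; 0 0 0 0 0'
python3 -m crank '0 -.002 0 0 0; 0 0 0 0 0'
```

```text
time: 12.12
position: [0.5782, -0.015, 0.0366]
orientation: [180.0, -0.3, -180.0]
contact_force: [-10.9, -1.9, 6.6]
gripper_width: 0.005
grasp_force: 5.6
time: 12.38
position: [0.5801, -0.0148, 0.0366]
orientation: [180.0, -0.3, -180.0]
contact_force: [-11.3, -0.7, 7.6]
gripper_width: 0.004
grasp_force: 5.6
time: 12.62
position: [0.5821, -0.0147, 0.0366]
orientation: [180.0, -0.3, -180.0]
contact_force: [-11.4, -1.8, 7.3]
gripper_width: 0.006
grasp_force: 5.6
```

The stop was reached at x = 0.578 as predicted, and the case then slid about 4 mm. I'll back off, raise and look at the well.

```bash
python3 -m crank '0 .005 0 0 0; 0 0 0 -.04 0; 0 -.02 0 -.04 0; 0 -.03 0 -.02 0; 0 0 0 0 0'
python3 -m crank '0 0 0 0 0; 0 0 0 0 0; 0 0 0 0 0'
python3 - <<'E'
from h import *
T=pose();np.save("T5.npy",T);im=cams.grab_frame("wrist");cv2.imwrite("pics/w5.png",im)
print(T[:3,3])
h=cv2.cvtColor(im,cv2.COLOR_BGR2HSV)
m=cv2.inRange(h,(5,150,50),(20,255,255));m[:, :240]=0;m[:,420:]=0
n,l,s,c=cv2.connectedComponentsWithStats(m)
for i in range(1,n):
  if s[i,4]>150: print("orange",s[i].tolist(),c[i].round(1))
E
```

```text
time: 13.25
position: [0.631, -0.0152, 0.1377]
orientation: [-180.0, 0.2, -180.0]
contact_force: [-1.0, 0.0, -0.7]
gripper_width: 0.005
grasp_force: 0.0
time: 13.62
position: [0.6287, -0.015, 0.1362]
orientation: [180.0, -0.1, -180.0]
contact_force: [-0.3, 0.5, 0.6]
gripper_width: 0.006
grasp_force: 0.0
[ 0.62874525 -0.01497154  0.13624394]
orange [264, 133, 129, 102, 12719] [328.5 183. ]
orange [278, 353, 13, 88, 653] [283.  397.3]
orange [359, 353, 13, 88, 660] [366.2 397.5]
orange [240, 460, 180, 18, 1931] [347.6 470.6]
```

View pics/w5.png

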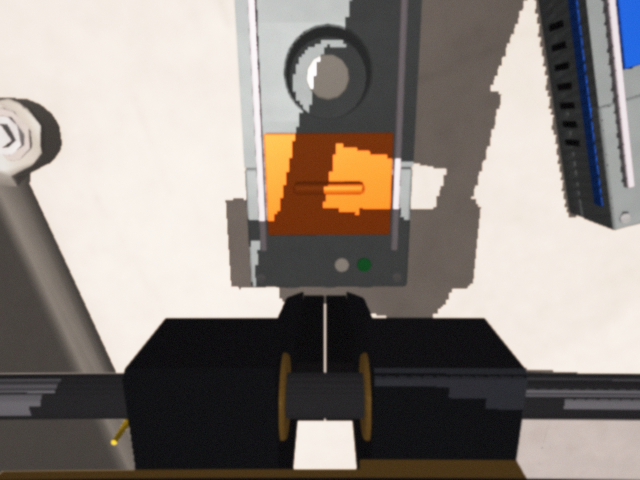

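The well is fully free: mouth centre at about (327.5,72), 85 px wide, key centre at (328,77). The plate spans (264..393, 133..235).

```bash
python3 - <<'E'
from h import *
T=np.load("T5.npy")
print("well",onplane("wrist",[(327.5,72),(285,72),(370,72),(327.5,118),(327.5,26)],.056,T).round(4).tolist())
print("key",onplane("wrist",[(328,77)],.034,T).round(4), "plate",onplane("wrist",[(328.5,133),(328.5,235),(264,184),(393,184)],.0605,T).round(4).tolist())
print("tip",onplane("wrist",[(325,295)],T[2,3]+.03,T))
E
```

```text
well [[0.532, -0.0137, 0.056], [0.532, -0.0373, 0.056], [0.532, 0.0099, 0.056], [0.5564, -0.0136, 0.056], [0.5089, -0.0137, 0.056]]
key [[ 0.5327 -0.0132  0.034 ]] plate [[0.5646, -0.0131, 0.0605], [0.6245, -0.0129, 0.0605], [0.5936, -0.0508, 0.0605], [0.5935, 0.0248, 0.0605]]
tip [[ 0.61885753 -0.01514166  0.16624394]]
```

```bash
python3 -m crank '0 .048 .0015 0 0; 0 .048 0 0 0; 0 0 0 .04 0; 0 0 0 .03 0; 0 0 0 0 0'
python3 -m crank '0 0 0 .01 0; 0 0 0 .01 0; 0 0 0 0 0'
```

```text
time: 14.3
position: [0.5321, -0.0133, 0.0653]
orientation: [179.9, -0.2, -180.0]
contact_force: [0.9, -0.3, -0.5]
gripper_width: 0.003
grasp_force: 0.0
time: 14.68
position: [0.5331, -0.0135, 0.0463]
orientation: [180.0, -0.0, -180.0]
contact_force: [0.4, 1.2, -0.2]
gripper_width: 0.002
grasp_force: 0.0
```

```bash
python3 -m crank '0 0 0 .008 0; 0 0 0 .008 0; 0 0 0 .004 0; 0 0 0 0 0'
python3 -m crank '0 0 0 .008 0; 0 0 0 .008 0; 0 0 0 0 0'
python3 -m crank '0 0 0 .004 0; 0 0 0 .002 0; 0 0 0 0 0'
```

```text
time: 15.18
position: [0.5332, -0.0135, 0.0264]
orientation: [180.0, -0.0, -180.0]
contact_force: [-0.4, 0.3, -0.2]
gripper_width: 0.008
grasp_force: 0.0
time: 15.55
position: [0.5329, -0.0135, 0.01]
orientation: [180.0, -0.1, -180.0]
contact_force: [-0.8, 0.3, -0.4]
gripper_width: 0.003
grasp_force: 0.0
time: 15.92
position: [0.5333, -0.0135, 0.0046]
orientation: [180.0, -0.0, -180.0]
contact_force: [0.4, 0.3, -0.2]
gripper_width: 0.01
grasp_force: 0.0
```

```bash
python3 -m crank '0 0 0 .002 0; 0 0 0 0 0'
python3 -m crank '0 0 0 .002 0; 0 0 0 0 0'
python3 -m crank '0 0 0 .001 0; 0 0 0 0 0'
```

```text
time: 16.18
position: [0.5335, -0.0136, 0.0028]
orientation: [-180.0, 0.0, -180.0]
contact_force: [-0.9, -0.3, 1.9]
gripper_width: 0.006
grasp_force: 1.1
time: 16.42
position: [0.5335, -0.0136, 0.0007]
orientation: [-180.0, 0.0, -180.0]
contact_force: [0.6, 0.1, 2.5]
gripper_width: 0.004
grasp_force: 1.5
time: 16.68
position: [0.5335, -0.0136, -0.0002]
orientation: [-180.0, 0.0, -180.0]
contact_force: [0.6, 0.9, 3.3]
gripper_width: 0.004
grasp_force: 1.7
```

The force follows the key's spring (about 2 to 3.3 N). I'll keep pressing to the bottom and hold.

```bash
python3 -m crank '0 0 0 .001 0; 0 0 0 0 0'
python3 -m crank '0 0 0 .001 0; 0 0 0 0 0'
python3 -m crank '0 0 0 .0005 0; 0 0 0 0 0'
```

```text
time: 16.92
position: [0.5335, -0.0136, -0.0013]
orientation: [-180.0, 0.0, -180.0]
contact_force: [1.0, 0.1, 2.9]
gripper_width: 0.008
grasp_force: 1.9
time: 17.18
position: [0.5335, -0.0136, -0.0017]
orientation: [-180.0, 0.0, -180.0]
contact_force: [-0.2, 1.0, 11.2]
gripper_width: 0.006
grasp_force: 5.2
time: 17.42
position: [0.5335, -0.0136, -0.0017]
orientation: [-180.0, 0.1, -180.0]
contact_force: [-2.3, 0.8, 15.4]
gripper_width: 0.01
grasp_force: 7.5
```

```bash
python3 -m crank '0 0 0 0 0; 0 0 0 0 0; 0 0 0 0 0; 0 0 0 0 0; 0 0 0 0 0'
python3 -m crank '0 0 0 0 0; 0 0 0 0 0; 0 0 0 0 0; 0 0 0 0 0; 0 0 0 0 0'
python3 -m crank '0 0 0 -.01 0; 0 0 0 -.02 0; 0 0 0 -.03 0; 0 0 0 -.02 0; 0 0 0 0 0'
python3 -m crank '0 -.045 0 0 0; 0 -.045 0 0 0; 0 0 0 0 0; 0 0 0 0 0; 0 0 0 0 0'
```

```text
time: 18.05
position: [0.5335, -0.0136, -0.0017]
orientation: [-180.0, 0.1, -180.0]
contact_force: [-2.3, 0.3, 14.4]
gripper_width: 0.004
grasp_force: 7.5
time: 18.68
position: [0.5335, -0.0136, -0.0017]
orientation: [-180.0, 0.1, -180.0]
contact_force: [-2.5, 1.1, 15.0]
gripper_width: 0.003
grasp_force: 7.5
time: 19.3
position: [0.5335, -0.0136, 0.0779]
orientation: [-180.0, 0.1, -180.0]
contact_force: [0.8, 0.1, -0.4]
gripper_width: 0.006
grasp_force: 0.0
time: 19.92
position: [0.6222, -0.0134, 0.0769]
orientation: [180.0, -0.1, -180.0]
contact_force: [-0.2, -0.4, -0.7]
gripper_width: 0.004
grasp_force: 0.0
```

```bash
python3 -m crank '0 0 0 .02 0; 0 0 0 .015 0; 0 0 0 .005 0; 0 0 0 0 0'
python3 -m crank '0 .005 0 0 0; 0 .005 0 0 0; 0 .004 0 0 0; 0 .004 0 0 0; 0 .004 0 0 0'
python3 -m crank '0 .004 0 0 0; 0 .004 0 0 0; 0 .004 0 0 0; 0 .004 0 0 0; 0 .004 0 0 0'
python3 -m crank '0 .004 0 0 0; 0 .004 0 0 0; 0 .004 0 0 0; 0 .004 0 0 0; 0 .003 0 0 0'
```

```text
time: 20.42
position: [0.6232, -0.0135, 0.0372]
orientation: [180.0, -0.0, -180.0]
contact_force: [-0.2, -0.7, 0.5]
gripper_width: 0.001
grasp_force: 0.0
time: 21.05
position: [0.6014, -0.0136, 0.0375]
orientation: [-180.0, 0.1, -180.0]
contact_force: [1.7, -0.9, 1.8]
gripper_width: 0.007
grasp_force: 0.8
time: 21.68
position: [0.581, -0.0136, 0.0372]
orientation: [-180.0, -0.0, -180.0]
contact_force: [2.2, -0.8, 1.6]
gripper_width: 0.005
grasp_force: 0.8
time: 22.3
position: [0.562, -0.0136, 0.0372]
orientation: [-180.0, -0.0, -180.0]
contact_force: [1.9, -1.1, 0.2]
gripper_width: 0.005
grasp_force: 0.8
```

```bash
python3 -m crank '0 .004 0 0 0; 0 .004 0 0 0; 0 .004 0 0 0; 0 .002 0 0 0; 0 0 0 0 0'
python3 -m crank '0 .002 0 0 0; 0 .001 0 0 0; 0 0 0 0 0'
python3 -m crank '0 .002 0 0 0; 0 0 0 0 0'
```

```text
time: 22.92
position: [0.5479, -0.0134, 0.0371]
orientation: [180.0, -0.0, -180.0]
contact_force: [-0.2, 0.8, 0.4]
gripper_width: 0.004
grasp_force: 0.0
time: 23.3
position: [0.546, -0.0135, 0.0372]
orientation: [180.0, 0.1, -180.0]
contact_force: [4.5, 0.2, -2.3]
gripper_width: 0.006
grasp_force: 2.6
time: 23.55
position: [0.5438, -0.0136, 0.0372]
orientation: [-180.0, 0.1, -180.0]
contact_force: [5.5, 1.5, -2.1]
gripper_width: 0.006
grasp_force: 2.5
```

```bash
python3 -m crank '0 .002 0 0 0; 0 0 0 0 0'
python3 -m crank '0 .002 0 0 0; 0 0 0 0 0'
```

```text
time: 23.8
position: [0.5417, -0.0136, 0.0372]
orientation: [-180.0, 0.0, -180.0]
contact_force: [4.7, -0.5, -2.6]
gripper_width: 0.008
grasp_force: 2.5
time: 24.05
position: [0.5396, -0.0136, 0.0372]
orientation: [-180.0, 0.0, -180.0]
contact_force: [5.3, 0.4, -2.4]
gripper_width: 0.004
grasp_force: 2.4
```

```bash
python3 -m crank '0 -.006 0 0 0; 0 0 0 -.03 0; 0 -.02 0 -.05 0; 0 -.05 0 -.05 0; 0 -.002 0 -.05 0'
python3 -m crank '0 0 0 0 0; 0 0 0 0 0; 0 0 0 0 0'
python3 - <<'E'
from h import *
T=pose();im=cams.grab_frame("wrist");cv2.imwrite("pics/w6.png",im)
h=cv2.cvtColor(im,cv2.COLOR_BGR2HSV)
m=cv2.inRange(h,(5,150,50),(20,255,255));m[:,:240]=0;m[:,420:]=0;m[280:]=0
n,l,s,c=cv2.connectedComponentsWithStats(m);i=1+s[1:,4].argmax();x,y,w,hh=s[i,:4]
print(s[i]);P=onplane("wrist",[(x,y),(x+w,y),(x+w,y+hh),(x,y+hh)],.0605,T);print(P.round(4).tolist())
for col in range(x-10,x+w+12,12): print(col,h[:y+4:3,col,2].tolist())
E
```

```text
time: 24.68
position: [0.6123, -0.0134, 0.2119]
orientation: [180.0, -0.1, -180.0]
contact_force: [-0.7, -0.4, -0.1]
gripper_width: 0.007
grasp_force: 0.0
time: 25.05
position: [0.6107, -0.0134, 0.2098]
orientation: [180.0, -0.2, -180.0]
contact_force: [0.6, 0.1, -0.1]
gripper_width: 0.006
grasp_force: 0.0
[ 272   54  105   89 8237]
[[0.4953, -0.0503, 0.0605], [0.4953, 0.0229, 0.0605], [0.5557, 0.025, 0.0605], [0.5557, -0.0524, 0.0605]]
262 [247, 247, 247, 247, 248, 248, 248, 219, 201, 228, 246, 243, 209, 206, 208, 208, 207, 206, 207, 211]
274 [247, 246, 246, 247, 247, 247, 247, 222, 205, 207, 207, 208, 208, 211, 209, 211, 211, 207, 231, 254]
286 [247, 247, 247, 246, 247, 247, 246, 221, 207, 207, 208, 208, 207, 207, 207, 210, 207, 208, 232, 254]
298 [247, 247, 246, 247, 247, 248, 247, 219, 204, 205, 205, 207, 207, 207, 208, 207, 207, 207, 233, 254]
310 [246, 246, 247, 247, 248, 248, 247, 218, 205, 205, 208, 206, 206, 205, 208, 208, 205, 203, 233, 254]
322 [246, 246, 247, 246, 246, 247, 246, 220, 207, 205, 204, 204, 204, 205, 207, 210, 210, 209, 234, 254]
334 [247, 247, 247, 247, 247, 246, 246, 218, 206, 205, 203, 204, 204, 204, 204, 205, 206, 204, 203, 126]
346 [247, 247, 248, 247, 247, 247, 246, 215, 205, 205, 205, 202, 204, 203, 204, 203, 204, 166, 169, 218]
358 [247, 247, 247, 248, 247, 246, 245, 135, 67, 65, 66, 67, 68, 69, 67, 68, 67, 62, 98, 122]
370 [110, 111, 109, 109, 110, 109, 107, 75, 68, 67, 67, 67, 66, 68, 64, 65, 64, 68, 101, 122]
382 [108, 111, 106, 109, 111, 113, 107, 71, 67, 68, 72, 66, 67, 69, 95, 107, 105, 109, 105, 105]
```

```bash
python3 - <<'E'
from h import *
T=pose();a=onplane("wrist",[(300,20.5)],.056,T)[0];b=onplane("wrist",[(300,54)],.0605,T)[0];print(a,b,"gap",b[0]-a[0],"open",b[0]-a[0]-.022)
E
```

```text
[ 0.47351895 -0.03076507  0.056     ] [ 0.49545604 -0.03087556  0.0605    ] gap 0.021937093228551585 open -6.290677144841356e-05
```

The cover is shut: the gap from the case's end to the plate is 21.9 mm and should be 22. The case is about 4 mm from its start and the robot is clear.

```bash
python3 -c "
from bench import robot
print(robot.sign_off())"
```

```text
the job is handed in; nothing more can be done
None
```

I pushed the orange cover open to its stop, pressed the key to the bottom and held it for more than a second, then pushed the cover shut (0 mm open by the last picture); the case ended about 4 mm from its start, and the job is handed in, with no verdict returned.

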